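Load a reagent segment into the carousel

ROBOT

A 6-joint arm with a two-finger parallel gripper is mounted at the origin on a cart in front of the work surface, level with it; the furniture and walls round the work are solid. World frame = base frame: x ahead of the robot, y to its left, z up, the work surface at z = 0. Lengths are in mm, angles in rad, forces in N, time in s.
With the tool pointing down it reaches from about 400 to 925 mm from the base axis. Payload 12.5 kg.
Tool frame: the origin (TCP) lies at the very end of the fingers, on their centre line; the grasp point (between the pads) lies 19 mm behind it; z points along the fingers, y is the line along which they close (so a half turn about z gives the same grasp; the last joint's range is limited). The gripper opens to 95 mm and grips with 3 to 60 N. Pads are 20 mm wide; open, the fingers measure 119 mm over their backs; the gripper's body (75 mm by 180 mm) begins 59 mm behind the grasp point.
Start: joints at [1.082, 0.491, 1.559, -0, 1.092, -0.106], TCP at [233.435, 579.789, 214.661] pointing down, gripper open.
Joint ranges: [-3.1, 3.1], [-0.84, 2.19], [0.05, 2.79], [-1.13, 4.28], [0.06, 2.93], [-2.69, 2.69]. Speed limits (rad/s): [2.22, 2.22, 2.79, 3.14, 3.14, 3.14].

INTERFACE

Orientations are given as [roll, pitch, yaw] about the fixed x, y, z axes, in that order (R = Rz(yaw) Ry(pitch) Rx(roll)).
In Python, from cell import env, vision, order gives the robot as it stands (env), with the cameras (vision) and the job (order).
- The arm moves only by the shell command python3 steer.py, which reads ROWS from standard input. ROWS is a JSON list of rows, 1 to 5 of them, each an object with the fields trans (a list: dx, dy, dz in mm), turn (a turn about the tool's z in rad), aperture (the opening from 0.0 (shut) to 1.0 (fully open)); a field left out counts as zero (the opening has to be given); each row is the pose to reach, as a shift and turn from the pose commanded when the command began, along the tool's axes at that moment; what a row does not reach only later rows make up. A row lasts 1/12 s, in which the tool goes at most 41.7 mm and 0.125 rad, less where a joint would pass 70% of its speed; a pose out of reach is approached as far as the arm can. The fingers move at their own pace and stop on an object; the grip force is fixed at half the most. Time passes only in rows, so rows that do not move let the fingers close. It prints the time, the measured TCP pose, the force, the opening and the grip force at its end. Input that does not fit is refused with a message, and nothing moves.
- env.state(): the state, without advancing time (a new reading comes with each control period).
- vision.read_camera(name): name is "scene" or "top" or "wrist"; returns (picture, depth): 420x560x3 uint8, red, green, blue; 420x560 float32, mm along the optical axis (not along the pixel's ray), 0 where there is no reading.
- vision.camera_info(name): a dict with "vertical_fov" (degrees; the focal length in pixels is half the picture's height over the tangent of half this angle, whatever the lens; pixels are square), "cx", "cy" (the principal point, pixels), "origin" and "attitude" of the camera in the world. Camera axes: x right, y down, z forward; pixel columns grow to the right and rows downward; lengths in mm; the calibration is good to about 2 mm. A picture is of the moment at which its call begins: read the wrist's pose just before it. camera_info takes no time and is no camera call; for the wrist camera it gives the pose at the moment of the call.
- order.job_done(): hands the job in; it is judged then, once.
The state is a dict: "t": time; "joints": joint angles; "qvel": joint speeds; "tau": joint torques, N m; "eef_pos": TCP position; "tcp_rot": TCP orientation; "ft_force": force on the tool from outside, world axes, zero at the start; "moment": the same for the moment, N m; "opening": opening from 0.0 (shut) to 1.0 (fully open); "grip_force": force on a finger pad.
Only numpy, scipy, OpenCV 4.12 (cv2) and the standard library are available. Lean on these libraries where they do the work, as an engineer would, in place of code of your own. Each camera call takes 0.05 s, during which the arm holds its last target. There are 200 camera calls.

TASK

Turn the reagent carousel by its hub knob until the empty bay faces the green loading mark on the front of the housing. Then pick up the blue vial segment that stands on the bench by its handle, tuck its tongue under the hub's lip and lower its outer edge inside the rim, gently and without forcing it, keeping hold until it sits flat on the deck of that bay. Do not tip the segment far over, leave the bay at the mark, and leave the bottles on the bench where they are.

Things in the scene. Friction and masses are not known exactly. Their poses are not given: they have to be found in the camera images.
- carousel (a joint): Angle (rad) of the six-bay carousel about its upright axis: 0 when the empty bay faces the green loading mark, growing counter-clockwise seen from above. It turns either way with no stop in reach; bearing friction (0.12 N m) holds it where it is left.
- analyser: Fixed white housing, 375 x 340 mm, 30 mm high, with a box 101 mm high along its back (168 to 228 mm behind the axis). Origin on the bench under the turning axis; x to the back box, so the front is at -x; z up. On it turns an grey deck, radius 148 mm, its top 40 mm above the bench; five of its bays hold fixed segments like the loose one (handles to 125 mm above the bench).
- loading_mark (a point): Green wedge on the front rim of the housing, 160 mm in front of the axis, 31 mm above the bench; axes as the housing's.
- hub_knob (a point): On the axis, 102 mm above the bench, inside the carousel's black wing knob: an upright bar 60 mm long, 14 mm thick, from 82 to 116 mm above the bench. Turns with the carousel; x runs along the bar, away from the empty bay; a grip closes along y.
- bay_seat (a point): Point on the deck of the empty bay, 98 mm from the axis on the bay's centre line, where the origin of a seated segment comes to lie. Turns with the carousel; x points to the hub, z up; a seated segment's axes are parallel. Radial spokes 10 mm high bound the bay 30 degrees either side. Play of a seated segment: 2 mm to the hub, 4 mm to the rim, 3 mm to each spoke.
- lip_edge (a point): Middle of the lower edge of the steel lip that juts from the hub over the empty bay: 44 mm along x from bay_seat and 10 mm above the deck. The lip is 5 mm thick; under it, the hub's upright wall is 16 mm farther in (60 mm along x from bay_seat). Turns with the carousel, axes as bay_seat's.
- rim_top (a point): Middle of the upper inner edge of the rim that closes the empty bay outside: 44 mm along -x from bay_seat, 8 mm above the deck; the rim is 4 mm thick. Turns with the carousel, axes as bay_seat's.
- segment: Loose blue wedge rack with six vials fixed in it, about 0.25 kg, standing on the bench. Origin on its underside below the handle; x to the narrow tongue end, z up. Block 28 mm high, from x = -40 mm (curved outer edge, at most 132 mm wide) to x = +36 mm (60 mm wide); vial caps rise to 46 mm. A flat tongue 4 mm thick, level with the underside, reaches on to x = +58 mm (28 mm wide there).
- segment_handle (a point): Middle of the segment's white handle bar, 75 mm above the underside, over its origin; axes as the segment's. The bar lies along y: 62 mm long, 10 mm thick in x, from 65 to 85 mm above the underside, on two posts, free below. A grip closes along x.
- tongue_tip (a point): Middle of the tongue's end edge, at the underside, 58 mm along x from the segment's origin; axes as the segment's.
- bottle_stain: Amber bottle with red cap, 58 mm wide, 100 mm high; origin under it. Leave alone.
- bottle_diluent: White bottle with blue cap, 52 mm wide, 107 mm high; origin under it. Leave alone.
- dropper_bottle: White dropper bottle with green label, 36 mm wide, 74 mm high; origin under it. Leave alone.

How it is judged (in metres and radians):
On the way, in this order (a step that is already met when the one before it is completed fails the run):
1. The empty bay has been turned to the loading mark (within 0.2 rad) (value of joint carousel between -0.2 and 0.2 rad), for 0.3 s.
2. The tongue is under the hub's lip with the outer edge still raised (x of tongue_tip in the frame of bay_seat above 0.046 m and z of tongue_tip in the frame of bay_seat between -0.003 and 0.008 m and angle between segment's own z axis and vertical above 0.05 rad), for 0.05 s.
3. The outer edge has been lowered inside the rim with the segment still in the fingers (deck reached to within about 5 mm) (x of tongue_tip in the frame of bay_seat above 0.0515 m and x of segment in the frame of bay_seat above -0.0065 m and z of segment in the frame of bay_seat between -0.003 and 0.006 m and angle between segment's own z axis and vertical below 0.05 rad and contact force between the fingers and segment above 1 N), for 0.1 s.
At the end, for the whole second after the job is handed in: The segment stands flat in the bay: within 3 mm of the deck's height, 7 mm sideways, 5 mm towards the hub, 6.5 mm towards the rim; tilt under 0.035 rad, tongue over 7 mm under the lip; the bay within 0.2 rad of the loading mark; segment and carousel at rest (all of step 1 and x of tongue_tip in the frame of bay_seat above 0.0515 m and x of segment in the frame of bay_seat between -0.0065 and 0.005 m and y of segment in the frame of bay_seat between -0.007 and 0.007 m and z of segment in the frame of bay_seat between -0.003 and 0.003 m and angle between segment's own z axis and vertical below 0.035 rad and linear speed of segment below 0.02 m/s and velocity of joint carousel between -0.05 and 0.05 rad/s); the robot touches nothing.
It fails at once if The segment is tipped by more than 0.7 rad (angle between segment's own z axis and vertical above 0.7 rad).
It fails at once if The segment is forced against the carousel (contact over 100 N) (contact force between segment and analyser above 100 N).
It fails at once if A bottle on the bench is moved by more than 30 mm (distance of any of bottle_stain, bottle_diluent, dropper_bottle from where it was at the start of the episode above 0.03 m).
It also fails if it takes over 58 s, if anything falls off the work surface, if the arm or the gripper's body presses on something with over 40 N, if the wrist force passes 120 N, or if a joint passes its speed limit or range.

## Working session

There is one attempt and no reset: what is moved stays moved. The work goes in short steps, Python scripts to look and compute and a shell command to move; the robot and the scene stay as the last step left them, time stands still between calls to the robot, and variables do not carry over. Pictures are saved under pics/ and viewed, at most 10 in all, crops included, and the job is handed in when it is done.

```bash
ls; mkdir -p pics
python3 - <<'E'
from cell import env, vision, order
import cv2
print(env.state())
for n in ("scene","top"):
    im,d=vision.read_camera(n); cv2.imwrite(f"pics/{n}0.png",im[:,:,::-1]); print(n,vision.camera_info(n))
print(vision.camera_info("wrist"))
E
```

```text
cell.py
pics
steer.py
{'t': 0.0, 'joints': array([ 1.08237190e+00,  4.91540882e-01,  1.55948444e+00, -1.15178914e-06,
        1.09172775e+00, -1.05594850e-01]), 'qvel': array([ 0.00014002,  0.00109957, -0.00203204,  0.00030865,  0.00029781,
        0.00044733]), 'tau': array([ 3.25060813e-03, -6.12634635e+01, -2.58185470e+01,  6.94173365e-02,
        4.81166714e-02, -1.16155375e-04]), 'eef_pos': array([233.31582061, 579.52755447, 214.06131608]), 'tcp_rot': array([-3.14043860e+00, -1.21290110e-04,  2.75876353e+00]), 'ft_force': array([ 0.09189052,  0.15767446, -0.14422942]), 'moment': array([0.00244287, 0.0258127 , 0.06394795]), 'grip_force': 0.0, 'opening': 1.0001137222822065}
scene {'vertical_fov': 57.67369665842939, 'cx': 277.35755800728543, 'cy': 209.61711029612331, 'origin': array([ 119.83411177, -432.43353463,  533.10726166]), 'attitude': array([-2.13336231,  0.01068095, -0.69996213])}
top {'vertical_fov': 57.05167566398102, 'cx': 279.8764310119939, 'cy': 211.77269169706798, 'origin': array([450.2487512 , 124.67798856, 931.40484087]), 'attitude': array([-2.98903448, -0.00553115, -1.5976831 ])}
{'vertical_fov': 69.63159947940832, 'cx': 278.9253961866322, 'cy': 209.70140630578732, 'origin': array([163.10152806, 608.29063173, 383.80576514]), 'attitude': array([ 2.87094768e+00, -9.95025859e-05,  1.18803787e+00])}
```

View pics/top0.png

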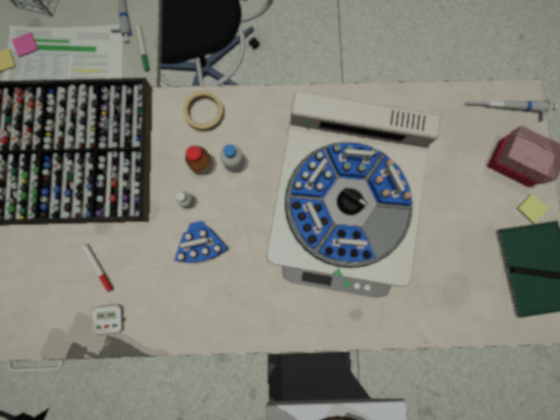

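View pics/scene0.png

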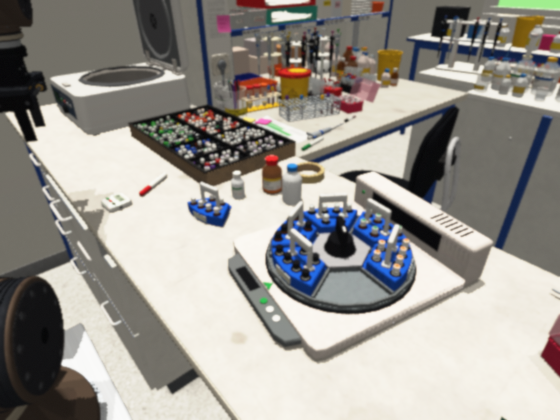

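The top view shows the carousel hub at about (350,202), the empty bay at about (390,230) and the green mark at (337,272). The loose segment is at (200,243), its tongue pointing left or right, and the bottles are at (197,158), (232,157) and (184,200). The scene view agrees.

```bash
cat > h.py <<'E'
from cell import env, vision, order
import numpy as np, cv2
from scipy.spatial.transform import Rotation as R
def look(n):
    ci=vision.camera_info(n); im,d=vision.read_camera(n)
    f=210/np.tan(np.radians(ci["vertical_fov"]/2))
    v,u=np.mgrid[:420,:560]
    c=np.stack([(u-ci["cx"])/f*d,(v-ci["cy"])/f*d,d],-1)
    w=c@R.from_euler("xyz",ci["attitude"]).as_matrix().T+ci["origin"]
    w[d==0]=np.nan
    return im,w
def pca(p):
    p=p[:,:2]; (c,s,a)=cv2.minAreaRect(p.astype(np.float32)); m=p.mean(0)
    e=np.linalg.svd(p-m,full_matrices=False)[2][0]
    return m.round(1),np.round(c,1),np.round(s,1),np.arctan2(e[1],e[0]).round(3)
E
python3 - <<'E'
from h import *
im,w=look("top"); z=w[...,2]; hsv=cv2.cvtColor(im,cv2.COLOR_RGB2HSV); H,S,V=cv2.split(hsv)
v,u=np.mgrid[:420,:560]
def box(a,b,c,d): return (u>a)&(u<b)&(v>c)&(v<d)
print("bench z",np.nanmedian(z[300:330,200:260]))
k=box(325,378,180,225)&(V<60)&(z>85)&(z<125); print("knob",k.sum(),pca(w[k]),np.nanmax(w[k][:,2]))
g=box(325,350,264,280)&(H>40)&(H<85)&(S>100); print("mark",g.sum(),w[g].mean(0))
b=box(165,235,215,270)
hd=b&(z>60)&(z<95); print("handle",hd.sum(),pca(w[hd]),np.nanmedian(z[hd]))
bl=b&(H>100)&(H<130)&(S>120); print("block",bl.sum(),pca(w[bl]),np.nanmedian(z[bl]))
# housing: white, z 25-35
hs=box(260,445,130,290)&(z>24)&(z<36); print("housing",hs.sum(),pca(w[hs]))
dk=box(280,420,135,275)&(z>35)&(z<52); print("deck",dk.sum(),cv2.minEnclosingCircle(w[dk][:,:2].astype(np.float32)))
bt=box(285,445,90,150)&(z>95)&(z<108); print("backbox",pca(w[bt]))
for n,a in dict(stain=(183,212,143,175),dil=(218,246,140,172),drop=(174,194,188,210)).items():
    m=box(*a)&(z>50); print(n,w[m].mean(0))
big=cv2.resize(im[130:290,160:440],None,fx=2.8,fy=2.8,interpolation=cv2.INTER_CUBIC); cv2.imwrite("pics/c1.png",big[:,:,::-1])
E
```

```text
bench z 0.3366644982298794
knob 244 (array([603.1, -40.9]), array([603.2, -42.2]), array([43.5, 44. ]), np.float64(-2.314)) 119.96114049679124
mark 10 [444.21907529 -12.87476383  31.69311692]
handle 150 (array([518., 308.]), array([518.5, 309.4]), array([10.3, 61.7]), np.float64(-1.375)) 84.11945818119295Traceback (most recent call last):
  File "<stdin>", line 10, in <module>
  File "h.py", line 14, in pca
    e=np.linalg.svd(p-m,full_matrices=False)[2][0]
      ~~~~~~~~~~~~~^^^^^^^^^^^^^^^^^^^^^^^^^
    u, s, vh = gufunc(a, signature=signature)
               ~~~~~~^^^^^^^^^^^^^^^^^^^^^^^^
    raise LinAlgError("SVD did not converge")
numpy.linalg.LinAlgError: SVD did not converge
```

Run:
```python
from h import *
im,w=look("top"); z=w[...,2]; hsv=cv2.cvtColor(im,cv2.COLOR_RGB2HSV); H,S,V=cv2.split(hsv)
v,u=np.mgrid[:420,:560]
def box(a,b,c,d): return (u>a)&(u<b)&(v>c)&(v<d)&np.isfinite(z)
for lo in (100,108,112):
    k=box(325,378,180,225)&(V<60)&(z>lo)&(z<125); print("knob",k.sum(),pca(w[k]))
b=box(165,235,215,270)
bl=b&(z>15)&(z<60)&(S>100); print("block",bl.sum(),pca(w[bl]),np.nanmedian(z[bl]))
hs=box(260,445,130,290)&(z>24)&(z<34)&(V>150); print("housing",hs.sum(),pca(w[hs]))
dk=box(285,415,137,270)&(z>35)&(z<54)&(V<150); print("deck",dk.sum(),cv2.minEnclosingCircle(w[dk][:,:2].astype(np.float32)))
bt=box(285,445,90,150)&(z>95)&(z<108); print("backbox",pca(w[bt]))
for n,a in dict(stain=(183,212,143,175),dil=(218,246,140,172),drop=(174,194,188,210)).items():
    m=box(*a)&(z>50); print(n,w[m].mean(0))
big=cv2.resize(im[130:290,160:440],None,fx=2.8,fy=2.8,interpolation=cv2.INTER_CUBIC); cv2.imwrite("pics/c1.png",big[:,:,::-1])
```

```text
knob 162 (array([605.5, -40.1]), array([605.5, -44.2]), array([56. , 14.5]), np.float64(-2.271))
knob 135 (array([606.6, -39.9]), array([605.4, -44.3]), array([55.4, 14.3]), np.float64(-2.265))
knob 120 (array([607.5, -39.7]), array([605.9, -43.6]), array([53.8, 14.3]), np.float64(-2.256))
block 655 (array([513.3, 300.7]), array([517.2, 307.1]), array([ 75.5, 121. ]), np.float64(-1.324)) 28.4937888259185
housing 6663 (array([589.8, -40.2]), array([592.7, -42.3]), array([340.4, 358.1]), np.float64(-1.609))
deck 4049 ((628.945068359375, -67.32257080078125), 183.71163940429688)
backbox (array([796.9, -83.6]), array([798.4, -83.6]), array([337.7,  60.2]), np.float64(1.37))
stain [710.8642066  302.95165101  81.0463691 ]
dil [712.09475428 223.92188697  84.74854015]
drop [622.09816408 338.97061116  63.22960206]
```

View pics/c1.png

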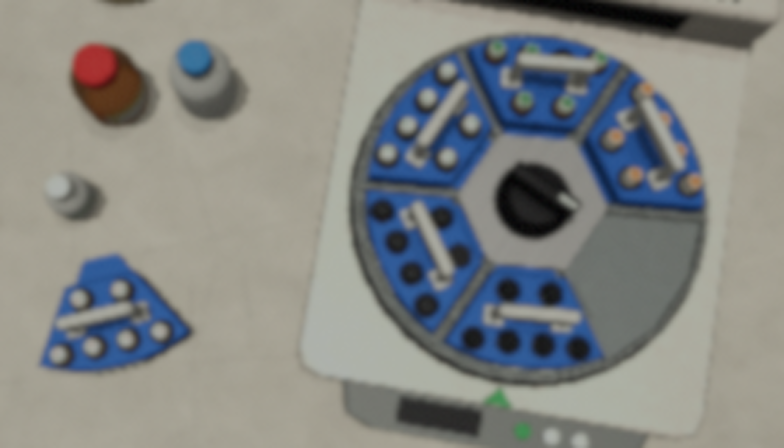

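```bash
cat >> h.py <<'E'
def delta(x,y,z,yaw=None):
    s=env.state(); M=R.from_euler("xyz",s["tcp_rot"]).as_matrix()
    d=M.T@(np.array([x,y,z])-s["eef_pos"])
    t=0 if yaw is None else -((yaw-s["tcp_rot"][2]+np.pi)%(2*np.pi)-np.pi)
    print("pos",s["eef_pos"].round(1),"rpy",s["tcp_rot"].round(3),"t",round(s["t"],2),"F",s["ft_force"].round(1),"-> tool",d.round(1),"turn",round(t,3))
E
for i in 1 2 3; do echo '[{"trans":[-144,-110,0],"aperture":1},{"trans":[-144,-110,0],"aperture":1},{"trans":[-144,-110,0],"aperture":1},{"trans":[-144,-110,0],"aperture":1},{"trans":[-144,-110,0],"aperture":1}]' | python3 steer.py | tail -1; done
echo '[{"trans":[-144,-110,0],"turn":0.6,"aperture":1},{"trans":[-144,-110,0],"turn":0.6,"aperture":1},{"trans":[-144,-110,0],"turn":0.6,"aperture":1},{"trans":[-144,-110,0],"turn":0.6,"aperture":1},{"trans":[-144,-110,0],"turn":0.6,"aperture":1}]' | python3 steer.py
for i in 1 2; do echo '[{"turn":0.6,"aperture":1},{"turn":0.6,"aperture":1},{"turn":0.6,"aperture":1},{"turn":0.6,"aperture":1},{"turn":0.6,"aperture":1}]' | python3 steer.py|tail -1; done
python3 -c "
from h import *
delta(603.5,-45,150,0.876)"
```

```text
grip_force: 0.0
grip_force: 0.0
grip_force: 0.0
t: 1.87
eef_pos: [605.4, -47.9, 214.2]
tcp_rot: [3.141, 0.001, 2.15]
ft_force: [-0.6, -0.6, -0.3]
opening: 0.994
grip_force: 0.0
grip_force: 0.0
grip_force: 0.0
pos [603.3 -43.5 214.5] rpy [-3.141  0.     0.952] t 2.7 F [0.2 1.1 0.2] -> tool [-1.1  1.  64.5] turn 0.076
```

```bash
echo '[{"trans":[-1,1,40],"turn":0.08,"aperture":1},{"trans":[-1,1,70],"turn":0.08,"aperture":1},{"trans":[-1,1,70],"turn":0.08,"aperture":1},{"trans":[-1,1,70],"turn":0.08,"aperture":1}]' | python3 steer.py |tail -5
python3 - <<'E'
from h import *
delta(603.5,-45,93,0.876)
im,w=look("wrist"); cv2.imwrite("pics/w1.png",im[:,:,::-1])
z=w[...,2]; V=im.max(2)
for y in (106,):
    k=np.isfinite(z)&(z>y)&(z<122)&(V<90)&(abs(w[...,0]-603)<40)&(abs(w[...,1]+45)<40); print(k.sum(),pca(w[k]))
E
```

```text
eef_pos: [603.3, -44.8, 144.0]
tcp_rot: [-3.139, 0.001, 0.879]
ft_force: [0.9, -0.3, 1.4]
opening: 1.001
grip_force: 0.0
pos [603.3 -44.8 144. ] rpy [-3.139e+00  1.000e-03  8.790e-01] t 3.03 F [ 0.9 -0.3  1.4] -> tool [ 0.1  0.4 51. ] turn 0.003
1463 (array([605.9, -41.9]), array([603.7, -44.8]), array([59., 14.]), np.float64(-2.218))
```

View pics/w1.png

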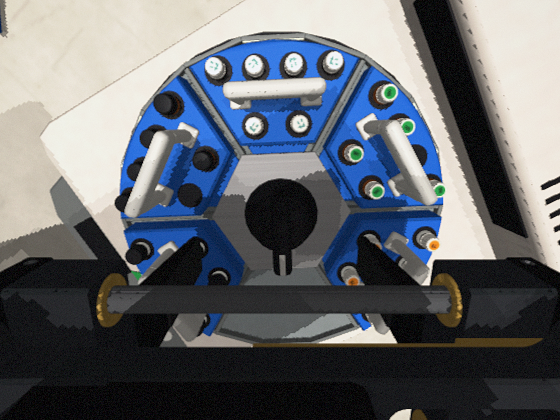

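The wrist picture shows the black knob disc at (281,212) with its bar running straight down to (283,270) towards the empty bay. The bar is aligned with the fingers and its measured centre is (603.7,-44.8).

```bash
echo '[{"trans":[0,0,40],"aperture":1},{"trans":[0,0,50],"aperture":1},{"trans":[0,0,50],"aperture":1}]' | python3 steer.py |tail -6
echo '[{"aperture":0},{"aperture":0},{"aperture":0},{"aperture":0},{"aperture":0}]' | python3 steer.py; echo '[{"aperture":0},{"aperture":0},{"aperture":0}]' | python3 steer.py
```

```text
t: 3.33
eef_pos: [603.0, -44.8, 93.8]
tcp_rot: [-3.139, 0.001, 0.879]
ft_force: [1.1, 0.3, 0.3]
opening: 1.0
grip_force: 0.0
t: 3.75
eef_pos: [604.0, -44.9, 95.5]
tcp_rot: [3.141, -0.001, 0.879]
ft_force: [0.1, 0.4, -0.0]
opening: 0.707
grip_force: 0.0
t: 4.0
eef_pos: [603.7, -44.9, 94.7]
tcp_rot: [3.142, -0.0, 0.879]
ft_force: [-0.1, -0.3, -0.5]
opening: 0.497
grip_force: 0.0
```

```bash
for i in 1 2; do echo '[{"aperture":0},{"aperture":0},{"aperture":0},{"aperture":0}]' | python3 steer.py|tail -4; done
for i in 1 2; do echo '[{"turn":0.1,"aperture":0},{"turn":0.2,"aperture":0},{"turn":0.3,"aperture":0},{"turn":0.4,"aperture":0},{"turn":0.5,"aperture":0}]' | python3 steer.py; done
echo '[{"turn":0.07,"aperture":0},{"turn":0.07,"aperture":0},{"turn":0.07,"aperture":0}]' | python3 steer.py
```

```text
tcp_rot: [-3.142, -0.0, 0.879]
ft_force: [-0.4, -0.0, 0.1]
opening: 0.213
grip_force: 0.0
tcp_rot: [3.14, -0.0, 0.879]
ft_force: [3.3, -4.8, -3.0]
opening: 0.142
grip_force: 30.0
t: 5.08
eef_pos: [604.5, -46.0, 94.6]
tcp_rot: [3.139, -0.001, 0.375]
ft_force: [4.9, -7.1, -3.8]
opening: 0.148
grip_force: 30.0
t: 5.5
eef_pos: [604.5, -46.3, 94.6]
tcp_rot: [3.14, -0.002, -0.126]
ft_force: [3.5, -9.9, -3.6]
opening: 0.148
grip_force: 30.0
t: 5.75
eef_pos: [604.5, -46.4, 94.6]
tcp_rot: [3.14, -0.002, -0.192]
ft_force: [3.7, -9.8, -3.6]
opening: 0.146
grip_force: 30.0
```

```bash
echo '[{"aperture":1},{"aperture":1},{"aperture":1},{"aperture":1},{"aperture":1}]' | python3 steer.py|tail -5
echo '[{"trans":[0,0,-40],"aperture":1},{"trans":[0,0,-80],"aperture":1},{"trans":[0,0,-120],"aperture":1},{"trans":[0,0,-120],"aperture":1}]' | python3 steer.py|tail -5
for i in 1 2; do echo '[{"trans":[-76,-166,0],"aperture":1},{"trans":[-76,-166,0],"aperture":1},{"trans":[-76,-166,0],"aperture":1},{"trans":[-76,-166,0],"aperture":1},{"trans":[-76,-166,0],"aperture":1}]' | python3 steer.py|tail -1;done
for i in 1 2 3 4; do echo '[{"turn":-0.49,"aperture":1},{"turn":-0.49,"aperture":1},{"turn":-0.49,"aperture":1},{"turn":-0.49,"aperture":1},{"turn":-0.49,"aperture":1}]' | python3 steer.py|tail -1;done
python3 - <<'E'
from h import *
delta(518.3,308.7,68,1.767)
im,w=look("top"); z=w[...,2]; V=im.max(2); ok=np.isfinite(z)
k=ok&(z>106)&(z<122)&(V<60)&(np.hypot(w[...,0]-604,w[...,1]+45)<45); print("knob",k.sum(),pca(w[k]))
hd=ok&(z>112)&(z<132)&(V>100)&(abs(np.hypot(w[...,0]-604,w[...,1]+45)-98)<18)
n,l=cv2.connectedComponents(hd.astype(np.uint8))
for i in range(1,n):
    if (l==i).sum()>60: p=pca(w[l==i]); print((l==i).sum(),*p, np.arctan2(p[1][1]+45,p[1][0]-604))
cv2.imwrite("pics/t2.png",im[:,:,::-1])
im,w=look("wrist"); z=w[...,2]; V=im.max(2);S=im.max(2).astype(int)-im.min(2); ok=np.isfinite(z)&(np.hypot(w[...,0]-518,w[...,1]-308)<80)
hd=ok&(z>78)&(z<92)&(S<60); print("handle",hd.sum(),pca(w[hd]),np.median(z[hd]))
bl=ok&(z>15)&(z<33)&(im[...,2]>im[...,0]*1.5+20); print("block",bl.sum(),pca(w[bl]),np.median(z[bl]))
p=w[bl][:,:2]; a=1.767-np.pi/2; 
q=(p-[518.3,308.7])@np.array([[np.cos(a),-np.sin(a)],[np.sin(a),np.cos(a)]]); print(q.min(0),q.max(0))
cv2.imwrite("pics/w2.png",im[:,:,::-1])
E
```

```text
eef_pos: [603.6, -44.7, 94.6]
tcp_rot: [-3.141, 0.0, -0.191]
ft_force: [0.4, -0.8, 0.1]
opening: 0.441
grip_force: 0.0
eef_pos: [606.1, -45.1, 222.2]
tcp_rot: [-3.141, -0.011, -0.191]
ft_force: [1.4, -0.2, -0.1]
opening: 0.72
grip_force: 0.0
grip_force: 0.0
grip_force: 0.0
grip_force: 0.0
grip_force: 0.0
grip_force: 0.0
grip_force: 0.0
pos [517.5 309.9 214.6] rpy [-3.142 -0.     1.766] t 9.0 F [-0.6 -0.7  0.2] -> tool [ -1.4   0.6 146.6] turn -0.001
knob 125 (array([606.4, -42.9]), array([602.9, -44.1]), array([14.3, 54.9]), np.float64(2.87))
163 [699.8 -62.3] [701.2 -62.9] [61.  10.7] 1.386 -0.18211593937118511
139 [667.9  29.9] [669.   29.7] [10.2 61.3] 2.43 0.8547214028549831
153 [ 636.3 -136. ] [ 636.7 -136.9] [60.9 10.1] -2.801 -1.228944718779678
148 [572.2  48.3] [573.1  47.8] [61.6 10.1] -2.802 1.8922235705012196
152 [ 541.  -117.4] [ 541.1 -118.4] [10.3 61.8] 2.43 -2.27931039066451
handle 542 (array([515.8, 311. ]), array([516. , 308.9]), array([ 9.4, 62.1]), np.float64(-1.369)) 83.59848656340921
block 2511 (array([511.8, 314.3]), array([514.4, 309.3]), array([ 74.3, 126.1]), np.float64(-1.368)) 27.425991238748054
[-40.78276614 -62.10695759] [33.95559095 63.95264309]
```

View pics/t2.png

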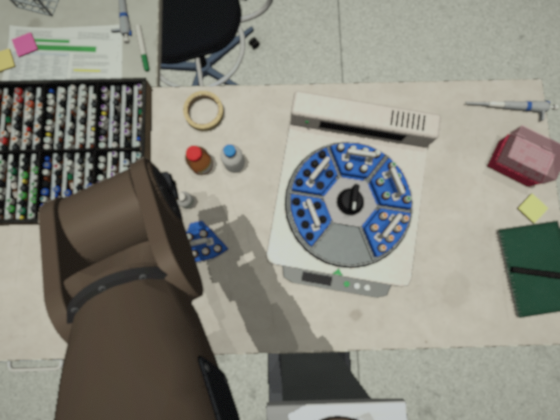

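View pics/w2.png

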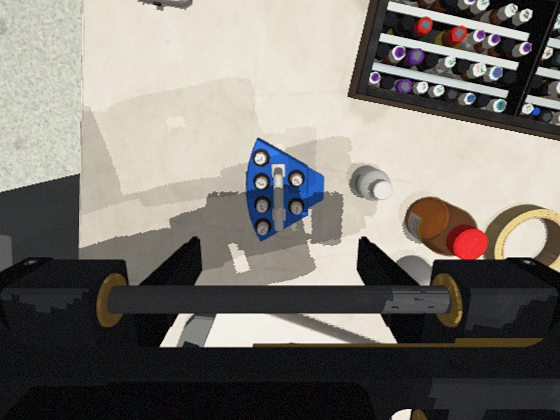

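The top view shows the empty bay at (350,245) facing the green mark (337,272). The wrist view shows the segment at (280,190) with its tongue to the right, and the bottles are clear of the fingers.

```bash
echo '[{"trans":[-1,0,40],"aperture":1},{"trans":[-1,0,80],"aperture":0.8},{"trans":[-1,0,110],"aperture":0.6},{"trans":[-1,0,140],"aperture":0.5},{"trans":[-1,0,146],"aperture":0.5}]' | python3 steer.py
for i in 1 2; do echo '[{"aperture":0},{"aperture":0},{"aperture":0},{"aperture":0},{"aperture":0}]' | python3 steer.py;done
```

```text
t: 9.52
eef_pos: [515.9, 308.1, 64.4]
tcp_rot: [-3.136, 0.001, 1.762]
ft_force: [-0.6, 0.3, -0.6]
opening: 0.776
grip_force: 0.0
t: 9.93
eef_pos: [518.2, 309.2, 70.2]
tcp_rot: [3.139, -0.001, 1.768]
ft_force: [0.6, 0.8, -0.7]
opening: 0.426
grip_force: 0.0
t: 10.35
eef_pos: [517.6, 309.0, 68.7]
tcp_rot: [-3.141, -0.0, 1.769]
ft_force: [-2.4, -0.2, 2.7]
opening: 0.103
grip_force: 30.0
```

```bash
echo '[{"aperture":0},{"trans":[0,0,-10],"aperture":0},{"trans":[0,0,-40],"aperture":0},{"trans":[0,0,-75],"aperture":0},{"trans":[0,0,-110],"aperture":0}]' | python3 steer.py|tail -4
echo '[{"trans":[-30,-8,-30],"aperture":0},{"trans":[-60,-17,-30],"aperture":0},{"trans":[-95,-27,-30],"aperture":0},{"trans":[-130,-37,-30],"aperture":0},{"trans":[-160,-46,-30],"aperture":0}]' | python3 steer.py|tail -4
echo '[{"trans":[-35,-10,0],"turn":0.08,"aperture":0},{"trans":[-70,-20,0],"turn":0.16,"aperture":0},{"trans":[-100,-29,0],"turn":0.24,"aperture":0},{"trans":[-130,-37,0],"turn":0.32,"aperture":0},{"trans":[-160,-46,0],"turn":0.39,"aperture":0}]' | python3 steer.py
echo '[{"aperture":0},{"aperture":0},{"aperture":0}]' | python3 steer.py|tail -5
python3 - <<'E'
from h import *
delta(490.6,-22.8,150,1.381)
im,w=look("wrist"); z=w[...,2]; cv2.imwrite("pics/w3.png",im[:,:,::-1])
im,w=look("top"); cv2.imwrite("pics/t3.png",cv2.resize(im[170:310,250:450],None,fx=4,fy=4)[:,:,::-1])
E
```

```text
tcp_rot: [-3.14, 0.0, 1.769]
ft_force: [0.4, -0.5, -2.2]
opening: 0.106
grip_force: 30.0
tcp_rot: [3.141, 0.0, 1.769]
ft_force: [0.4, -0.9, -2.8]
opening: 0.102
grip_force: 30.0
t: 11.6
eef_pos: [490.0, -24.4, 209.2]
tcp_rot: [3.141, -0.0, 1.375]
ft_force: [1.2, 0.2, -3.2]
opening: 0.102
grip_force: 30.0
eef_pos: [490.3, -22.8, 208.9]
tcp_rot: [-3.142, -0.0, 1.379]
ft_force: [0.2, 0.2, -2.3]
opening: 0.101
grip_force: 30.0
pos [490.3 -22.8 208.9] rpy [-3.142 -0.     1.379] t 11.85 F [ 0.2  0.2 -2.3] -> tool [ 0.   0.3 58.9] turn -0.002
```

View pics/w3.png

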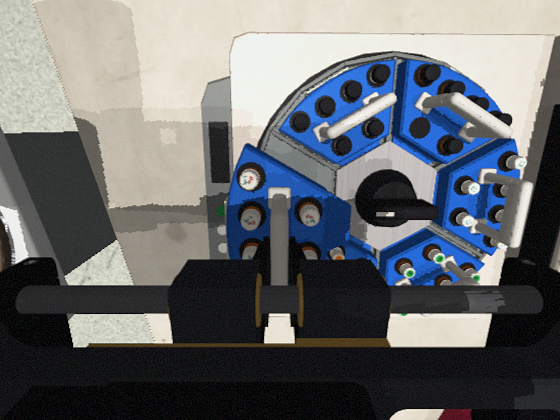

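The wrist view shows the held segment with its visible bar end at (280,190) and the hub at (385,198). The bay lies beneath the segment.

Run:
```python
from h import *
im,w=look("wrist"); s=env.state(); z=w[...,2]; ok=np.isfinite(z); v,u=np.mgrid[:420,:560]
T=R.from_euler("xyz",s["tcp_rot"]).as_matrix(); q=(w-s["eef_pos"])@T   # tool frame
hb=ok&(abs(q[...,1])<15)&(abs(z-224)<8)&(v<255)&(v>180); print("bar",hb.sum(),q[hb].min(0).round(1),q[hb].max(0).round(1),np.median(z[hb]),q[hb].mean(0).round(1))
b=ok&(im[...,2]>im[...,0]*1.5+30)&(abs(z-168)<12)&(u<350)&(v<258); p=q[b]
A=np.c_[p[:,:2],np.ones(len(p))]; c=np.linalg.lstsq(A,p[:,2],rcond=None)[0]; print("block",b.sum(),p.min(0).round(1),p.max(0).round(1),"slope x,y",c.round(3))
k=ok&(im.max(2)<80)&(z>108)&(z<122)&(u>340)&(v<250); print("knob",k.sum(),pca(w[k]))
f=ok&(abs(z-103)<25)&(u>340)
hd=ok&(z>115)&(z<130)&(u>300)&(v<280)&(im.min(2)>90)
n,l=cv2.connectedComponents(hd.astype(np.uint8))
for i in range(1,n):
    if (l==i).sum()>100: p=pca(w[l==i]); print((l==i).sum(),*p)
```

```text
bar 1061 [  6.1 -13.4 -23.2] [30.9 12.  -7.4] 223.68018931930789 [ 17.4  -0.7 -14.9]
block 4577 [-21.  -39.4  38.3] [63.4 35.5 52.6] slope x,y [1.9000e-02 7.0000e-03 4.1199e+01]
knob 944 (array([603.5, -43.4]), array([622.7, -24.9]), array([105.9, 120.1]), np.float64(2.989))
975 [570.4  47.5] [571.1  47.3] [61.4 10.3] -2.81
958 [664.9  29.6] [666.8  29.2] [10.4 61.5] -0.716
1051 [697.3 -61.4] [698.5 -63.5] [61.7 10.8] -1.762
```

```bash
echo '[{"trans":[0,-2,30],"aperture":0},{"trans":[0,-2,55],"aperture":0},{"trans":[0,-2,75],"aperture":0},{"trans":[0,-2,84],"aperture":0},{"trans":[0,-2,84],"aperture":0}]' | python3 steer.py
echo '[{"trans":[0,0,3],"aperture":0},{"trans":[0,0,6],"aperture":0},{"trans":[0,0,8],"aperture":0},{"trans":[0,0,8],"aperture":0}]' | python3 steer.py
```

```text
t: 12.42
eef_pos: [487.8, -21.7, 123.1]
tcp_rot: [-3.138, -0.0, 1.38]
ft_force: [0.4, -0.2, -2.7]
opening: 0.106
grip_force: 30.0
t: 12.75
eef_pos: [488.8, -22.5, 117.0]
tcp_rot: [3.141, -0.0, 1.379]
ft_force: [-0.2, 0.8, -4.0]
opening: 0.105
grip_force: 30.0
```

```bash
for i in 1 2 3; do echo '[{"trans":[0,0,1],"aperture":0},{"trans":[0,0,1.5],"aperture":0},{"trans":[0,0,1.5],"aperture":0}]' | python3 steer.py|sed -n '2,4p';done
```

```text
eef_pos: [489.4, -22.7, 116.5]
tcp_rot: [3.139, -0.0, 1.379]
ft_force: [-0.1, -0.6, 10.7]
eef_pos: [490.5, -23.0, 116.0]
tcp_rot: [3.136, -0.0, 1.379]
ft_force: [0.3, -0.3, 21.1]
eef_pos: [491.8, -23.2, 115.5]
tcp_rot: [3.132, -0.0, 1.379]
ft_force: [2.5, -1.1, 29.6]
```

```bash
cat >> h.py <<'E'
def seg(a=-0.19,ax=(603.8,-44.7)):
    im,w=look("wrist"); s=env.state(); z=w[...,2]; v,u=np.mgrid[:420,:560]
    bx=np.array([np.cos(a),np.sin(a)]); o=np.array(ax)-98*bx
    q=w[...,:2]-o; X=q@bx; Y=q@np.array([-bx[1],bx[0]]); Z=z-40
    b=np.isfinite(z)&(im[...,2]>im[...,0]*1.5+30)&(abs(Z-32)<12)&(u<350)&(v<258)&(abs(Y)<62)&(X<45)
    p=np.c_[X[b],Y[b],Z[b]]; 
    for _ in range(3):
        A=np.c_[p[:,:2],np.ones(len(p))]; c=np.linalg.lstsq(A,p[:,2],rcond=None)[0]; p=p[abs(A@c-p[:,2])<2]
    lo,hi=np.percentile(p[abs(p[:,1])<25][:,0],[0.5,99.5])
    h=np.isfinite(z)&(abs(Z-85)<10)&(abs(X)<40)&(im.min(2)>90)&(abs(Y-25)<12)&(v<255); 
    print("n",len(p),"tilt x,y",c[:2].round(3),"block x",lo.round(1),hi.round(1),"top z at lo,0,hi",(c[2]+c[0]*np.array([lo,0,hi])).round(1),"bar X",np.median(X[h]).round(1),"TCP s",(((s["eef_pos"][:2]-o)@bx)).round(1), s["ft_force"].round(1))
    return im
E
python3 - <<'E'
from h import *
seg()
E
```

```text
n 3841 tilt x,y [-0.06  -0.024] block x -56.4 16.9 top z at lo,0,hi [36.9 33.6 32.5] bar X -16.6 TCP s -16.0 [ 2.9 -0.7 29.5]
```

```bash
for i in 1 2; do echo '[{"trans":[0,0,1],"aperture":0},{"trans":[0,0,1.5],"aperture":0},{"trans":[0,0,1.5],"aperture":0}]' | python3 steer.py|sed -n '2,4p';done
python3 -c "
from h import *
seg()"
```

```text
eef_pos: [493.2, -23.5, 114.9]
tcp_rot: [3.128, -0.0, 1.379]
ft_force: [5.0, -1.8, 36.9]
eef_pos: [494.6, -23.8, 114.2]
tcp_rot: [3.125, -0.0, 1.379]
ft_force: [7.6, -2.6, 42.6]
n 4713 tilt x,y [-0.095 -0.014] block x -55.8 17.6 top z at lo,0,hi [37.4 32.1 30.4] bar X -13.4 TCP s -13.2 [ 8.4 -1.4 43.5]
```

```bash
for i in 1 2; do echo '[{"trans":[0,1.5,0],"aperture":0},{"trans":[0,3,0],"aperture":0},{"trans":[0,4,0],"aperture":0},{"trans":[0,4,0],"aperture":0}]' | python3 steer.py|sed -n '2,4p';done
python3 -c "
from h import *
seg()"
```

```text
eef_pos: [496.8, -24.2, 113.5]
tcp_rot: [3.129, -0.0, 1.379]
ft_force: [2.8, -2.3, 39.2]
eef_pos: [497.1, -24.2, 113.3]
tcp_rot: [3.137, -0.0, 1.379]
ft_force: [-13.9, 1.0, 53.1]
n 4935 tilt x,y [-0.116 -0.005] block x -54.9 18.4 top z at lo,0,hi [37.6 31.2 29.1] bar X -10.6 TCP s -10.6 [-12.6   0.5  51.8]
```

```bash
for i in 1 2; do echo '[{"trans":[0,0.5,-1],"aperture":0},{"trans":[0,1,-2],"aperture":0},{"trans":[0,2,-2],"aperture":0},{"trans":[0,2,-2],"aperture":0}]' | python3 steer.py|sed -n '2,4p';done
python3 -c "
from h import *
seg()"
```

```text
eef_pos: [497.2, -24.2, 113.5]
tcp_rot: [-3.141, 0.0, 1.379]
ft_force: [-14.2, 2.5, 33.9]
eef_pos: [500.4, -24.8, 113.7]
tcp_rot: [3.141, -0.0, 1.379]
ft_force: [-2.9, 0.5, 7.2]
n 4929 tilt x,y [-0.109 -0.012] block x -51.0 22.5 top z at lo,0,hi [37.5 31.9 29.5] bar X -7.2 TCP s -7.2 [-1.8  0.3  7.3]
```

```bash
for i in 1 2; do echo '[{"trans":[0,1,0],"aperture":0},{"trans":[0,2,0],"aperture":0},{"trans":[0,2.5,0],"aperture":0},{"trans":[0,2.5,0],"aperture":0}]' | python3 steer.py|sed -n '2,4p'; python3 -c "
from h import *
seg()"; done
```

```text
eef_pos: [501.8, -25.1, 113.5]
tcp_rot: [-3.14, -0.0, 1.379]
ft_force: [-6.5, 1.9, 11.3]
n 4951 tilt x,y [-0.114 -0.01 ] block x -49.6 23.4 top z at lo,0,hi [37.5 31.8 29.2] bar X -5.7 TCP s -5.8 [-7.4  1.4 10.8]
eef_pos: [504.7, -25.6, 113.3]
tcp_rot: [-3.14, -0.0, 1.379]
ft_force: [-4.1, 1.3, 7.7]
n 4922 tilt x,y [-0.11 -0.01] block x -46.7 26.8 top z at lo,0,hi [37.2 32.  29.1] bar X -2.8 TCP s -2.9 [-5.4  1.5  7.1]
```

```bash
for i in 1 2; do echo '[{"trans":[0,1,0],"aperture":0},{"trans":[0,2,0],"aperture":0},{"trans":[0,2.5,0],"aperture":0},{"trans":[0,2.5,0],"aperture":0}]' | python3 steer.py|sed -n '2,4p'; python3 -c "
from h import *
seg()"; done
```

```text
eef_pos: [507.6, -26.2, 113.2]
tcp_rot: [-3.141, -0.0, 1.379]
ft_force: [-3.4, 1.5, 5.4]
n 4845 tilt x,y [-0.107 -0.012] block x -43.6 29.8 top z at lo,0,hi [36.9 32.2 29. ] bar X 0.2 TCP s 0.1 [-2.5  0.3  4.7]
eef_pos: [510.1, -26.7, 112.8]
tcp_rot: [-3.141, -0.0, 1.379]
ft_force: [-1.6, -0.4, -1.7]
n 4356 tilt x,y [-0.021 -0.029] block x -36.3 37.1 top z at lo,0,hi [32.5 31.8 31. ] bar X 2.1 TCP s 2.5 [-1.   0.7 -2.3]
```

```bash
echo '[{"trans":[0,-1,1],"aperture":0},{"trans":[0,-2,2],"aperture":0},{"trans":[0,-2,3],"aperture":0},{"trans":[0,-2,3],"aperture":0}]' | python3 steer.py|sed -n '2,4p'; echo '[{"trans":[0,0,1],"aperture":0},{"trans":[0,0,1.5],"aperture":0},{"trans":[0,0,1.5],"aperture":0}]' | python3 steer.py|sed -n '2,5p'; python3 -c "
from h import *
seg()"
```

```text
eef_pos: [508.2, -26.3, 109.9]
tcp_rot: [3.141, -0.0, 1.379]
ft_force: [1.0, 0.1, -2.4]
eef_pos: [508.3, -26.4, 108.7]
tcp_rot: [3.141, -0.0, 1.379]
ft_force: [0.8, -0.3, -2.4]
opening: 0.1
n 5238 tilt x,y [-0.001 -0.002] block x -38.2 35.4 top z at lo,0,hi [27.5 27.5 27.4] bar X 0.3 TCP s 0.7 [ 0.2 -0.4 -2.7]
```

```bash
for i in 1 2; do echo '[{"trans":[0,0,0.5],"aperture":0},{"trans":[0,0,1],"aperture":0},{"trans":[0,0,1],"aperture":0}]' | python3 steer.py|sed -n '2,4p'; done; python3 -c "
from h import *
seg()"
```

```text
eef_pos: [508.3, -26.4, 108.6]
tcp_rot: [3.14, -0.0, 1.379]
ft_force: [-3.1, -0.4, 11.2]
eef_pos: [508.4, -26.4, 108.5]
tcp_rot: [3.14, -0.0, 1.379]
ft_force: [-7.8, 0.8, 25.1]
n 5258 tilt x,y [-0.001  0.   ] block x -38.3 35.4 top z at lo,0,hi [27.4 27.4 27.3] bar X 0.4 TCP s 0.8 [-6.7  0.4 24.3]
```

```bash
echo '[{"trans":[0,0,-1],"aperture":0},{"trans":[0,0,-1.5],"aperture":0},{"trans":[0,0,-1.5],"aperture":0},{"trans":[0,0,-1.5],"aperture":0}]' | python3 steer.py|sed -n '2,4p'; echo '[{"trans":[0,0,-1.5],"aperture":0.4},{"trans":[0,0,-1.5],"aperture":0.4},{"trans":[0,0,-1.5],"aperture":0.4},{"trans":[0,0,-1.5],"aperture":0.4},{"trans":[0,0,-1.5],"aperture":0.4}]' | python3 steer.py|sed -n '2,5p'; echo '[{"trans":[0,0,-10],"aperture":0.4},{"trans":[0,0,-30],"aperture":0.4},{"trans":[0,0,-60],"aperture":0.4},{"trans":[0,0,-95],"aperture":0.4},{"trans":[0,0,-95],"aperture":0.4}]' | python3 steer.py
for i in 1 2; do echo '[{"trans":[60,-150,0],"aperture":0.4},{"trans":[60,-150,0],"aperture":0.4},{"trans":[60,-150,0],"aperture":0.4},{"trans":[60,-150,0],"aperture":0.4},{"trans":[60,-150,0],"aperture":0.4}]' | python3 steer.py | sed -n '1,3p'; done
python3 - <<'E'
from h import *
im,w=look("top"); cv2.imwrite("pics/t4.png",cv2.resize(im[130:300,250:450],None,fx=3.5,fy=3.5)[:,:,::-1])
z=w[...,2]; q=w[...,:2]-[603.8,-44.7]; r=np.hypot(*np.moveaxis(q,2,0)); V=im.min(2)
hd=np.isfinite(z)&(z>112)&(z<132)&(im.max(2)>100)&(abs(r-98)<20)
n,l=cv2.connectedComponents(hd.astype(np.uint8))
for i in range(1,n):
    if (l==i).sum()>60: print((l==i).sum(),*pca(w[l==i]),np.median(z[l==i]))
E
```

```text
eef_pos: [508.4, -26.3, 108.6]
tcp_rot: [3.141, -0.0, 1.379]
ft_force: [-1.7, -0.1, 7.5]
eef_pos: [508.1, -26.3, 109.5]
tcp_rot: [-3.141, -0.0, 1.379]
ft_force: [0.0, -0.2, -0.9]
opening: 0.379
t: 19.42
eef_pos: [510.2, -26.6, 210.7]
tcp_rot: [3.133, -0.0, 1.379]
ft_force: [1.3, 0.2, 0.1]
opening: 0.398
grip_force: 0.0
t: 19.83
eef_pos: [367.0, 63.2, 204.8]
tcp_rot: [-3.139, 0.0, 1.381]
t: 20.25
eef_pos: [231.8, 150.2, 204.7]
tcp_rot: [-3.141, -0.0, 1.383]
135 [700.4 -63. ] [701.8 -63.5] [61.3 10.7] 1.38 124.13150829859853
133 [668.5  29.3] [669.   29.6] [10.1 59.9] 2.417 124.51516401830077
131 [ 636.3 -136.8] [ 636.9 -137.4] [60.7 11.1] -2.808 124.02770353352162
149 [573.2  48.6] [573.9  48. ] [61.4 10.5] -2.815 124.1718477166753
129 [ 540.9 -118.1] [ 540.4 -118.3] [10.1 59.6] 2.437 124.6839285873624
149 [509.1 -25.1] [509.7 -25.1] [60.9 10. ] -1.765 124.45513431436541
```

View pics/t4.png

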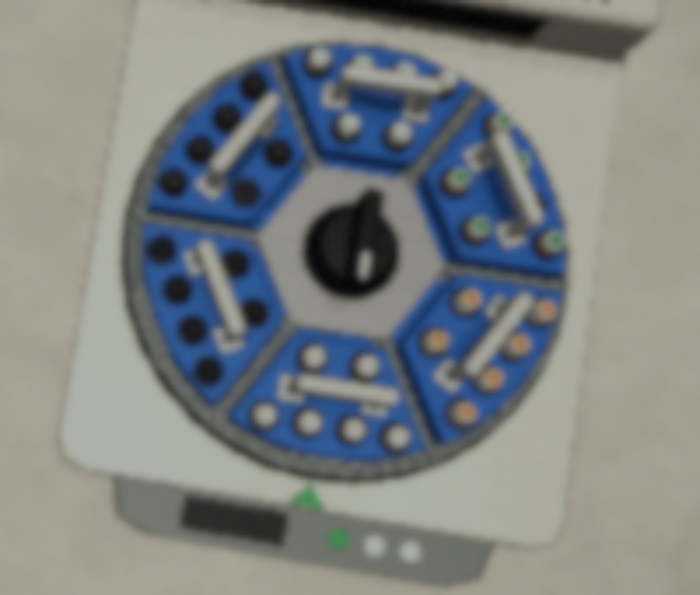

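The segment sits flat in the front bay at (340,390), with its handle at the same height as the five others (124 mm). The bay faces the mark at (308,497).

```bash
echo '[{"aperture":0.4},{"aperture":0.4},{"aperture":0.4}]' | python3 steer.py|head -3; python3 -c "
from cell import env, vision, order
print(order.job_done())"
```

```text
t: 20.55
eef_pos: [237.6, 148.4, 204.7]
tcp_rot: [3.141, -0.0, 1.377]
the job is handed in; nothing more can be done
None
```

The bay is at the loading mark, the segment sits flat in it with its tongue under the lip, and I handed the job in at about 20.6 s; no verdict was returned.

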